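Push a sheet blank out over the end of the ledge

ROBOT

A 6-joint arm with a two-finger parallel gripper is mounted at the origin on a cart in front of the work surface, level with it; the furniture and walls round the work are solid. World frame = base frame: x ahead of the robot, y to its left, z up, the work surface at z = 0. Lengths are in mm, angles in rad, forces in N, time in s.
With the tool pointing down it reaches from about 350 to 975 mm from the base axis. Payload 7.1 kg.
Tool frame: the origin (TCP) lies between the finger pads; the fingertips stand 19 mm ahead of it and the grasp point (between the pads) is the TCP (ctrl.finger_overhang is the distance from the TCP to the fingertips, in mm); z points along the fingers, y is the line along which they close (so a half turn about z gives the same grasp; the last joint's range is limited). The gripper opens to 88 mm and grips with 3 to 60 N. Pads are 20 mm wide; open, the fingers measure 115 mm over their backs; the gripper's body (75 mm by 178 mm) begins 61 mm behind the grasp point.
Start: joints at [1.168, 0.423, 1.63, -0, 1.089, -0.019], TCP at [233.997, 579.526, 241.675] pointing down, gripper open.
Joint ranges: [-3, 3], [-0.9, 2.11], [0.09, 2.58], [-1.31, 4.45], [0.11, 2.69], [-2.54, 2.54]. Speed limits (rad/s): [2.39, 2.39, 3.01, 3.14, 3.14, 3.14].

INTERFACE

Orientations are given as a rotation vector (axis times angle).
In Python, from workcell import ctrl gives the robot as it stands. The module is installed in compiled form; this text tells all that it offers.
- The arm moves only by the tool arm_command, never from a script. Its argument "rows" is one flat list of numbers, 7 for each row, row after row: the turn, a rotation vector about the tool's x, y, z scaled (see below), then the shift along the tool's x, y, z scaled (see below), then the opening, from -1 (shut) to 1 (fully open). A call has 1 to 5 rows; each row is the pose to reach, as a shift and turn from the pose commanded when the call began, along the tool's axes at that moment, turning the shorter way round; what a row does not reach only later rows make up. The controller multiplies each number of a shift by 80 mm and each number of a turn by 180 degrees. A row lasts 1/10 s, in which the tool goes at most 50 mm and 8.59 degrees, less where a joint would pass 70% of its speed; a pose out of reach is approached as far as the arm can. A call with a number of a shift or a turn outside -1 to 1 is refused whole. A call with a gripper value outside its range is refused whole. The fingers move at their own pace and stop on an object; the grip force is fixed at half the most. Time passes only in rows, so rows that repeat a pose let the fingers close. It gives the time, the measured TCP pose, the force, the opening and the grip force at its end, in the units of the state.
- ctrl.get_obs(): the state, without advancing time (a new reading comes with each control period).
- ctrl.get_image(name): name is "side" or "top" or "wrist"; returns (picture, depth): 400x640x3 uint8, red, green, blue; 400x640 float32, mm along the optical axis (not along the pixel's ray), 0 where there is no reading.
- ctrl.camera_params(name): a dict with "camera_matrix" (3x3 intrinsics, pixels), "world_to_cam" (4x4, takes a point from world to camera coordinates); the wrist camera has in their place "tool_from_camera" (4x4, takes a point from camera to tool coordinates, whose origin is the TCP and whose axes are the flange's). Camera axes: x right, y down, z forward; pixel columns grow to the right and rows downward; lengths in mm; the calibration is good to about 2 mm. A picture is of the moment at which its call begins: read the wrist's pose just before it. camera_params takes no time and is no camera call.
- ctrl.close_job(): hands the job in; it is judged then, once.
The state is a dict: "t": time; "qpos": joint angles; "qvel": joint speeds; "joint_torque": joint torques, N m; "ee_pos": TCP position; "orientation": TCP orientation; "ft_force": force on the tool from outside, world axes, zero at the start; "moment": the same for the moment, N m; "width": finger opening in mm; "grasp_force": force on a finger pad.
Only numpy, scipy, OpenCV 4.12 (cv2) and the standard library are available. Lean on these libraries where they do the work, as an engineer would, in place of code of your own. Each camera call takes 0.05 s, during which the arm holds its last target. There are 200 camera calls.

TASK

Two thin metal plates lie flat in the lanes of the raised ledge. With the fingertips, first tip the flap at the end of the ledge outwards so that it hangs down, with the plates still well inside the ledge; then push the plain plate without a hole along its lane until it sticks out about 4 cm past that end, ready to be picked up by its edge. Push only: do not lift or tilt the plate, and leave the plate with the round hole and the things around the ledge where they are.

Things in the scene. Friction and masses are not known exactly. Their poses are not given: they have to be found in the camera images.
- ledge: Fixed dark steel ledge, 164 (x) x 320 mm (y), on feet, +y roughly to the robot's left; origin on the worktop under its centre, top surface 50 mm up. Flap at the +y end; the -y end has no stop. Ribs along y, 4 mm wide, 7 mm high, at x = -80, 0, +80 mm, make two lanes 76 mm wide, centred at x = -40 and +40 mm; which plate is in which lane varies.
- ledge_end (a point): Middle of the ledge's +y end edge, on the top surface, 160 mm from the ledge's centre; axes as the ledge's (y points outwards past the end, z up). The overhang is measured from here.
- flap (a joint): End flap's hinge, rad: 0 upright, 1.57 level outwards, 2.9 (stop) hanging down. Starts at 0 to 0.1. Friction holds the flap (120 g) up; tipped past about 0.4 it falls outwards by itself. The hinge line runs along the ledge's x, 4 mm beyond the ledge's end and 4 mm below its top surface.
- flap_top (a point): Middle of the flap's free edge: the flap is a steel strip 160 mm wide (across both lanes), 3 mm thick (6 mm at the lip on the outer side of the free edge), reaching 28 mm from the hinge line, so 24 mm above the ledge's top surface when upright.
- blank: The plate to push: plain aluminium, no hole, 70 (x) x 130 (y) x 5 mm, 175 to 350 g; origin at the centre of its underside, its +y along the lane towards the flap, 3 mm play either side. Its leading end starts about 65 to 130 mm short of the ledge's end, its trailing end about 60 to 125 mm from the ledge's other end.
- blank_lead (a point): Middle of the lower edge of the blank's leading end (65 mm along its +y); axes as the blank's.
- blank_tail (a point): Middle of the lower edge of the blank's trailing end (65 mm along its -y), where it can be pushed by its 5 mm high end face.
- punched: The other plate, to be left alone: aluminium, 70 x 100 x 5 mm (long side along the lane), with a 40 mm round hole in its middle; origin at the centre of its underside.
- jar: Small brown screw-top jar with a white cap, 45 mm across, 55 mm high, standing on the worktop beside the ledge; origin under its centre. Leave it alone.
- carton: Small cardboard carton, 50 x 66 x 40 mm, on the worktop beyond the ledge; origin under its centre. Leave it alone.
- spanner: Open-ended spanner, 23 x 147 x 6 mm, lying on the worktop in front of the ledge; origin under its centre. Leave it alone.

How it is judged (in metres and radians):
On the way:
1. the flap has been tipped outwards and hangs down while the blank is still at least 20 mm inside the end (value of joint flap above 2.2 rad and y of blank_lead in the frame of ledge_end below -0.02 m), for 0.2 s.
At the end, for the whole second after the job is handed in: The blank rests flat in its lane on the ledge (within 4 mm of the top surface, tilt under 0.05 rad, within 0.1 rad of the lane) and its leading end stands 25 to 55 mm past the ledge's end; the flap hangs down (over 2.2 rad); the punched plate is within 12 mm of where it was; all at rest (y of blank_lead in the frame of ledge_end between 0.025 and 0.055 m and z of blank in the frame of ledge between 0.046 and 0.054 m and angle between blank's own z axis and vertical below 0.05 rad and angle between the y axis of blank and the y axis of ledge, either way round below 0.1 rad and linear speed of blank below 0.01 m/s and value of joint flap above 2.2 rad and distance of punched from where it was at the start of the episode below 0.012 m); the robot touches nothing.
It fails at once if the blank is lifted more than 12 mm or tilted more than 0.15 rad (z of blank in the frame of ledge above 0.062 m or angle between blank's own z axis and vertical above 0.15 rad).
It fails at once if the punched plate is moved more than 12 mm (distance of punched from where it was at the start of the episode above 0.012 m).
It fails at once if jar, carton or spanner is moved more than 15 mm (distance of any of jar, carton, spanner from where it was at the start of the episode above 0.015 m).
It also fails if it takes over 48 s, if anything falls off the work surface, if the arm or the gripper's body presses on something with over 40 N, if the wrist force passes 120 N, or if a joint passes its speed limit or range.

## Working session

There is one attempt and no reset: what is moved stays moved. The work goes in short steps, Python scripts to look and compute and a tool call to move; the robot and the scene stay as the last step left them, time stands still between calls to the robot, and variables do not carry over. Pictures are saved under pics/ and viewed, at most 10 in all, crops included, and the job is handed in when it is done.

Besides the shell and the picture viewer there is one more tool, called after "Request:" as a command line: name --argument value ..., lists and objects as JSON in quotes. arm_command: Moves the arm, as the interface text tells. Shifts and turns lie within -1 to 1; 1 stands for 80 mm of shift or 180 degrees of turn. Its arguments: {"type":"object","properties":{"rows":{"type":"array","items":{"type":"number"}}},"required":["rows"]}

```bash
mkdir -p pics; cat > h.py <<'E'
import numpy as np, cv2
from scipy.spatial.transform import Rotation as R
from workcell import ctrl
def snap(n,f):
    im,d=ctrl.get_image(n); cv2.imwrite(f'pics/{f}.png',im[:,:,::-1]); np.save(f'pics/{f}.npy',d); return im,d
def cloud(n,d):
    p=ctrl.camera_params(n);K=p['camera_matrix'];v,u=np.mgrid[:400,:640]
    c=np.stack([(u-K[0,2])/K[0,0]*d,(v-K[1,2])/K[1,1]*d,d,np.ones_like(d)],-1)
    return (c@np.linalg.inv(p['world_to_cam']).T)[...,:3]
E
python3 - <<'E'
from h import *
o=ctrl.get_obs();print(o['ee_pos'],o['orientation'],R.from_rotvec(o['orientation']).as_matrix().round(3),o['width'])
for n in('top','side'): snap(n,n+'0')
E
```

```text
[233.80193312 579.04123369 240.8933003 ] [-5.99111492e-01 -3.08362201e+00  2.41683049e-03] [[-0.927  0.374 -0.001]
 [ 0.374  0.927 -0.001]
 [ 0.    -0.002 -1.   ]] 87.74777766176278
```

View pics/top0.png

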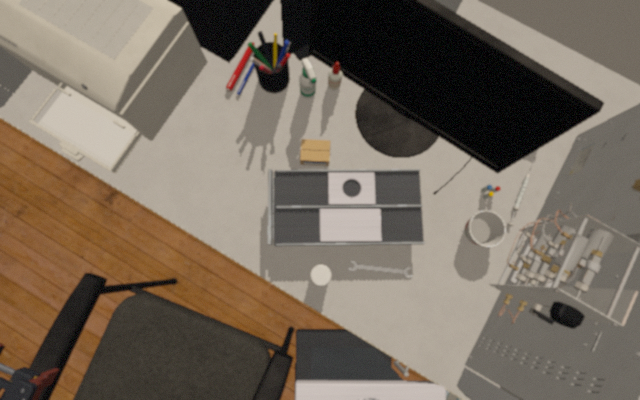

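View pics/side0.png

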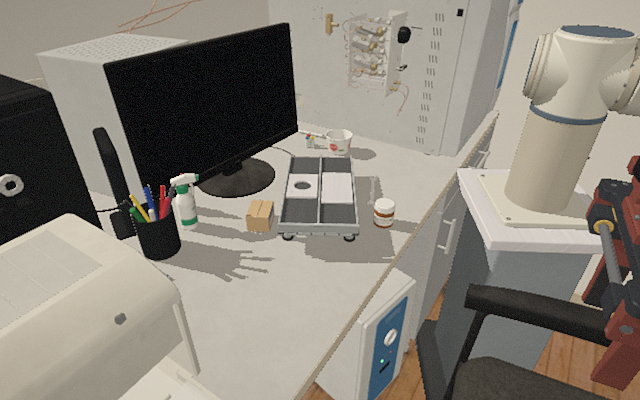

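The top view shows the ledge at columns 270–422 and rows 170–245, with the flap at its left end (col ~271). The blank is in the nearer lane at (350,224) and the punched plate in the far lane at (352,187). The jar is at (320,274), the carton at (315,150) and the spanner at (380,268). The side view agrees. Next I'll measure.

```bash
python3 - <<'E'
from h import *
from scipy import ndimage as nd
for n,box in(('top',(255,435,160,255)),('side',(265,370,145,245))):
    im=cv2.imread(f'pics/{n}0.png');d=np.load(f'pics/{n}0.npy');P=cloud(n,d)
    m=np.zeros(d.shape,bool);m[box[2]:box[3],box[0]:box[1]]=1
    up=m&(P[...,2]>40)&(P[...,2]<85)
    b=up&(im.min(2)>140)
    xy=P[up][:,:2].astype(np.float32)
    print(n,'ledge rect',cv2.minAreaRect(xy),'zmed',np.median(P[up][:,2]))
    l,k=nd.label(b)
    for i in range(1,k+1):
        s=l==i
        if s.sum()>150:
            q=P[s];r=cv2.minAreaRect(q[:,:2].astype(np.float32));print(' bright',s.sum(),q.mean(0).round(1),r,cv2.boxPoints(r).round(0).tolist())
    t=m&(P[...,2]>62)&(P[...,2]<85);q=P[t];print(' high',t.sum(),q.mean(0).round(1),q.min(0).round(1),q.max(0).round(1))
d=np.load('pics/top0.npy');P=cloud('top',d)
for nm,(u,v) in dict(jar=(320,274),carton=(315,150),sp1=(352,267),sp2=(408,271),ledTL=(274,173),ledBL=(276,241),ledTR=(417,173),ledBR=(420,240)).items(): print(nm,P[v,u].round(1))
E
```

```text
top ledge rect ((534.4447021484375, 57.68495178222656), (189.95205688476562, 330.5690002441406), 1.3777854442596436) zmed 51.883758768492385
 bright 1190 [562.4  44.9  55.5] ((563.6610107421875, 45.09169387817383), (71.06681823730469, 100.51943969726562), 0.715634822845459) [[528.0, 95.0], [529.0, -6.0], [600.0, -5.0], [599.0, 96.0]]
 bright 1945 [482.2  48.1  55.6] ((482.5647888183594, 47.51388931274414), (67.10408782958984, 129.7063446044922), 0.7699015736579895) [[448.0, 112.0], [450.0, -18.0], [517.0, -17.0], [515.0, 113.0]]
 high 286 [513.6 217.6  73. ] [436.6 -21.   62. ] [603.3 223.4  78.7]
side ledge rect ((557.6358032226562, 20.404373168945312), (236.45196533203125, 409.3521423339844), 2.0385582447052) zmed 51.89626914992101
 bright 1494 [494.7  79.9  58.6] ((521.6473999023438, 58.98363494873047), (164.06781005859375, 330.0939025878906), 1.4360846281051636) [[436.0, 222.0], [444.0, -108.0], [608.0, -104.0], [600.0, 226.0]]
 bright 621 [560.9  49.8  55.3] ((561.2161254882812, 45.54568862915039), (70.17096710205078, 104.09578704833984), 1.3933944702148438) [[525.0, 97.0], [527.0, -7.0], [598.0, -6.0], [595.0, 98.0]]
 high 443 [517.9 219.3  69.9] [437.7 214.4  62.1] [596.9 225.9  76.3]
jar [377.8 111.3  55.2]
carton [650.7 124.5  40.9]
sp1 [393.9  38.6   0.7]
sp2 [386.5 -86.8  -1.1]
ledTL [6.066e+02 2.183e+02 2.000e-01]
ledBL [445.6 205.1  49.2]
ledTR [ 599.2 -100.9   48.9]
ledBR [ 451.6 -102.    49.6]
```

Request:
arm_command --rows '[0, 0, -0.129, -0.79, -0.62, 0, -1, 0, 0, -0.129, -0.79, -0.62, 0, -1, 0, 0, -0.129, -0.79, -0.62, 0, -1]'

```text
t: 0.4
ee_pos: [275.1, 506.6, 241.1]
orientation: [0.039, -3.141, 0.004]
ft_force: [-1.3, 1.1, -0.7]
width: 67.0
grasp_force: 0.0
```

```bash
python3 - <<'E'
from h import *
d=np.load('pics/top0.npy');P=cloud('top',d).reshape(-1,3)
m=(P[:,1]>-200)&(P[:,1]<300)&(P[:,2]>100)&(P[:,0]>350)
for y in range(-200,300,50):
    q=P[m&(P[:,1]>=y)&(P[:,1]<y+50)]
    if len(q): print(y,q[q[:,0].argmin()].round(0))
E
```

```text
-200 [ 351. -200.  337.]
-150 [ 693. -150.  102.]
-100 [ 726. -100.  102.]
-50 [760. -49. 101.]
0 [792.   1. 108.]
50 [826.  50. 112.]
100 [378. 136. 898.]
150 [795. 198. 142.]
200 [793. 235. 136.]
250 [817. 260. 124.]
```

Request:
arm_command --rows '[0, 0, 0, -0.75, -1, 0, -1, 0, 0, 0, -0.75, -1, 0, -1, 0, 0, 0, -0.75, -1, 0, -1]'

```text
t: 0.7
ee_pos: [337.9, 427.2, 241.2]
orientation: [0.027, -3.141, 0.004]
ft_force: [-1.0, 0.6, -0.7]
width: 43.6
grasp_force: 0.0
```

Request:
arm_command --rows '[0, 0, 0, -0.75, -1, 0, -1, 0, 0, 0, -0.75, -1, 0, -1, 0, 0, 0, -0.75, -1, 0, -1]'

```text
t: 1.0
ee_pos: [399.7, 349.1, 241.5]
orientation: [-0.027, 3.141, -0.002]
ft_force: [-0.5, 1.4, 0.3]
width: 19.1
grasp_force: 0.0
```

Request:
arm_command --rows '[0, 0, 0, -0.75, -1, 0, -1, 0, 0, 0, -0.75, -1, 0, -1, 0, 0, 0, -0.75, -1, 0, -1]'

```text
t: 1.3
ee_pos: [461.5, 271.0, 241.6]
orientation: [-0.027, 3.141, -0.001]
ft_force: [-0.2, -0.5, 0.2]
width: 0.3
grasp_force: 0.0
```

Request:
arm_command --rows '[0, 0, 0, -0.75, -1, 0.5, -1, 0, 0, 0, -0.75, -1, 0.5, -1, 0, 0, 0, -0.75, -1, 0.5, -1, 0, 0, 0, -0.75, -1, 0.5, -1]'

```text
t: 1.7
ee_pos: [520.5, 195.0, 200.7]
orientation: [0.031, -3.139, 0.0]
ft_force: [-0.2, -0.2, 0.5]
width: 0.7
grasp_force: 0.0
```

```bash
python3 - <<'E'
from h import *
o=ctrl.get_obs();print(o['t'],o['ee_pos'],o['orientation'],o['width'],o['ft_force'])
T=ctrl.camera_params('wrist')['tool_from_camera'];print(T.round(2))
im,d=snap('wrist','w1');K=ctrl.camera_params('wrist')['camera_matrix']
v,u=np.mgrid[:400,:640];c=np.stack([(u-K[0,2])/K[0,0]*d,(v-K[1,2])/K[1,1]*d,d,np.ones_like(d)],-1)
P=(c@T.T)[...,:3]@R.from_rotvec(o['orientation']).as_matrix().T+o['ee_pos'];np.save('pics/w1P.npy',P)
print(P[::50,::80].round(0).tolist())
E
```

```text
1.7 [520.53522623 195.04437861 200.73229214] [ 3.05212108e-02 -3.13936698e+00  3.68844214e-04] 0.6952518916572197 [-0.19750747 -0.18127324  0.51649072]
[[  -0.     -0.97   -0.26   71.63]
 [   1.      0.     -0.     -0.68]
 [   0.     -0.26    0.97 -143.84]
 [   0.      0.      0.      1.  ]]
[[[354.0, -104.0, 0.0], [353.0, -30.0, 1.0], [351.0, 44.0, 0.0], [350.0, 118.0, 1.0], [349.0, 192.0, 1.0], [122.0, 427.0, -758.0], [260.0, 462.0, -284.0], [264.0, 583.0, -263.0]], [[397.0, -114.0, 0.0], [396.0, -37.0, 1.0], [394.0, 40.0, 1.0], [394.0, 118.0, 10.0], [391.0, 193.0, -0.0], [390.0, 270.0, -1.0], [254.0, 684.0, -758.0], [323.0, 658.0, -351.0]], [[444.0, -72.0, 58.0], [443.0, -5.0, 59.0], [442.0, 61.0, 57.0], [440.0, 127.0, 57.0], [439.0, 194.0, 58.0], [436.0, 274.0, 0.0], [401.0, 705.0, -756.0], [395.0, 964.0, -763.0]], [[487.0, -88.0, 51.0], [484.0, -13.0, 57.0], [483.0, 56.0, 55.0], [482.0, 124.0, 51.0], [481.0, 195.0, 50.0], [485.0, 277.0, 2.0], [483.0, 360.0, 1.0], [554.0, 998.0, -764.0]], [[533.0, -99.0, 50.0], [531.0, -25.0, 51.0], [528.0, 51.0, 56.0], [528.0, 122.0, 51.0], [527.0, 196.0, 51.0], [538.0, 282.0, 2.0], [537.0, 368.0, -0.0], [535.0, 455.0, -0.0]], [[605.0, -161.0, 1.0], [581.0, -33.0, 51.0], [579.0, 44.0, 52.0], [578.0, 120.0, 50.0], [510.0, 195.0, 204.0], [597.0, 287.0, -1.0], [594.0, 377.0, 0.0], [593.0, 466.0, 1.0]], [[492.0, 121.0, 278.0], [661.0, -75.0, 9.0], [665.0, 11.0, 0.0], [487.0, 177.0, 283.0], [514.0, 195.0, 239.0], [487.0, 211.0, 283.0], [657.0, 385.0, 1.0], [655.0, 479.0, 1.0]], [[503.0, 122.0, 281.0], [724.0, -82.0, 15.0], [726.0, 9.0, 10.0], [497.0, 178.0, 287.0], [730.0, 200.0, -0.0], [497.0, 211.0, 286.0], [726.0, 396.0, 1.0], [710.0, 478.0, 18.0]]]
```

View pics/w1.png

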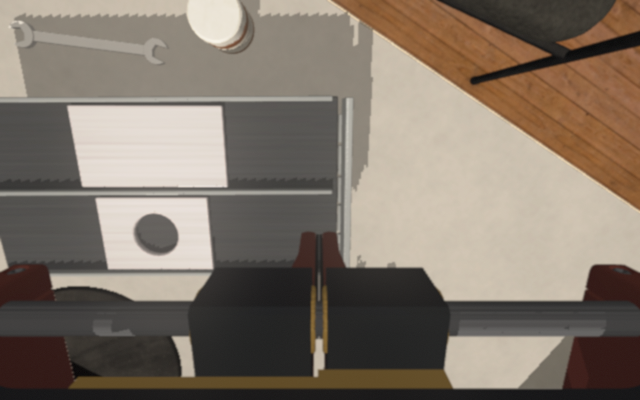

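The wrist view shows the blank at cols 70–226 and rows 103–187. The ledge ends near col 337, the flap lip is at col ~347, and the fingertips are at (319,235). I'll use this view to refine the measurements.

```bash
python3 - <<'E'
from h import *
P=np.load('pics/w1P.npy');g=cv2.imread('pics/w1.png').min(2)
for r in (120,145,170):
    b=np.where(g[r,50:260]>150)[0]+50; print(r,'tail',P[r,b[0]].round(1),'lead',P[r,b[-1]].round(1))
    for c in range(330,356,2): print(c,int(g[r,c]),P[r,c].round(0).tolist(),end=' ')
    print()
for c in (100,200,300):
    q=P[95:280,c];s=q[q[:,2]>48.5];print('ledge x',s[0].round(1),s[-1].round(1)); k=np.where(g[95:200,c]>150)[0]+95;print('bright x',P[k[0],c].round(1),P[k[-1],c].round(1))
E
```

```text
120 tail [459.4 -17.8  55.9] lead [456.9 110.8  55.1]
330 84 [455.0, 203.0, 51.0] 332 83 [455.0, 204.0, 51.0] 334 84 [455.0, 206.0, 50.0] 336 80 [455.0, 208.0, 50.0] 338 109 [455.0, 210.0, 47.0] 340 147 [455.0, 211.0, 50.0] 342 113 [455.0, 213.0, 58.0] 344 103 [455.0, 213.0, 69.0] 346 164 [454.0, 215.0, 76.0] 348 180 [454.0, 216.0, 74.0] 350 168 [454.0, 218.0, 76.0] 352 143 [454.0, 219.0, 75.0] 354 122 [456.0, 229.0, -1.0] 
145 tail [480.2 -16.3  57.1] lead [478.  110.2  54.2]
330 82 [477.0, 203.0, 50.0] 332 83 [477.0, 205.0, 51.0] 334 83 [477.0, 207.0, 50.0] 336 79 [476.0, 209.0, 50.0] 338 104 [477.0, 211.0, 47.0] 340 119 [477.0, 212.0, 49.0] 342 101 [475.0, 213.0, 60.0] 344 114 [474.0, 214.0, 71.0] 346 174 [474.0, 215.0, 75.0] 348 177 [474.0, 217.0, 74.0] 350 165 [474.0, 219.0, 72.0] 352 133 [481.0, 228.0, 2.0] 354 122 [481.0, 230.0, -1.0] 
170 tail [502.2 -17.5  55.7] lead [499.7 111.3  55.9]
330 85 [499.0, 204.0, 51.0] 332 85 [499.0, 206.0, 51.0] 334 85 [498.0, 207.0, 52.0] 336 80 [499.0, 209.0, 51.0] 338 124 [499.0, 211.0, 47.0] 340 141 [499.0, 213.0, 51.0] 342 103 [497.0, 214.0, 61.0] 344 121 [495.0, 215.0, 72.0] 346 174 [494.0, 216.0, 75.0] 348 172 [494.0, 218.0, 75.0] 350 160 [494.0, 220.0, 75.0] 352 126 [507.0, 229.0, 1.0] 354 122 [507.0, 231.0, 1.0] 
ledge x [440.3  11.9  58.3] [603.  -12.9  57.9]
bright x [441.9  11.4  57.8] [528.6  -3.6  54.9]
ledge x [437.9  94.3  57.3] [601.7  82.1  56.8]
bright x [438.7  94.8  58.9] [526.9  86.9  54.7]
ledge x [436.3 177.1  57.3] [487.  189.3 274.5]
bright x [437.9 177.3  59.4] [518.  177.5  57. ]
```

Request:
arm_command --rows '[0, 0, 0, 0, -0.18, 0.4, -1, 0, 0, 0, 0, -0.18, 1, -1, 0, 0, 0, 0, -0.18, 1, -1]'

```text
t: 2.05
ee_pos: [516.7, 181.1, 117.5]
orientation: [0.036, -3.132, 0.004]
ft_force: [-1.0, -0.6, 0.3]
width: 0.7
grasp_force: 0.0
```

Request:
arm_command --rows '[0, 0, 0, 0, 0, 0.25, -1, 0, 0, 0, 0, 0, 0.48, -1, 0, 0, 0, 0, 0, 0.48, -1]'

```text
t: 2.35
ee_pos: [520.2, 182.0, 83.6]
orientation: [0.036, -3.14, 0.0]
ft_force: [0.4, 0.6, 0.2]
width: 0.4
grasp_force: 0.0
```

Request:
arm_command --rows '[0, 0, 0, 0, 0.12, 0, -1, 0, 0, 0, 0, 0.24, 0, -1, 0, 0, 0, 0, 0.36, 0, -1, 0, 0, 0, 0, 0.48, 0, -1, 0, 0, 0, 0, 0.48, 0, -1]'

```text
t: 2.85
ee_pos: [520.6, 220.7, 83.8]
orientation: [-0.036, 3.14, 0.001]
ft_force: [0.3, -0.6, 0.1]
width: 0.3
grasp_force: 0.0
```

Request:
arm_command --rows '[0, 0, 0, 0, 0, -0.5, -1, 0, 0, 0, 0.2, -0.5, -0.6, -1, 0, 0, 0, 0.2, -1, -0.6, -1, 0, 0, 0, 0.2, -1, -0.6, -1]'

```text
t: 3.25
ee_pos: [505.3, 135.6, 131.7]
orientation: [0.03, -3.141, 0.001]
ft_force: [-0.3, -0.3, -0.6]
width: 0.7
grasp_force: 0.0
```

```bash
python3 - <<'E'
from h import *
o=ctrl.get_obs();print(o['ee_pos'])
d=snap('side','side1')[1];P=cloud('side',d)[180:260,260:380].reshape(-1,3)
q=P[(P[:,1]>205)&(P[:,1]<245)&(P[:,0]>440)&(P[:,0]<600)&(P[:,2]>8)];print(len(q),np.percentile(q,[0,25,50,75,100],axis=0).round(0).tolist())
cv2.imwrite('pics/side1c.png',cv2.resize(cv2.imread('pics/side1.png')[130:270,230:430],None,fx=3,fy=3))
E
```

```text
[505.32287803 135.56145151 131.69495803]
1364 [[440.0, 205.0, 19.0], [482.0, 215.0, 30.0], [520.0, 219.0, 39.0], [560.0, 221.0, 48.0], [599.0, 226.0, 59.0]]
```

View pics/side1c.png

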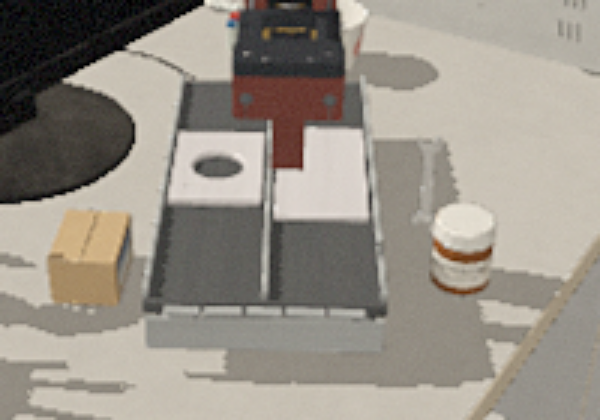

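The flap hangs down at crop rows 318–348 and the plates haven't moved. Next I'll go behind the blank's tail.

Request:
arm_command --rows '[0, 0, 0, 0.3, -1, 0, -1, 0, 0, 0, 0.3, -1, 0, -1]'

```text
t: 3.5
ee_pos: [483.3, 57.8, 131.1]
orientation: [0.037, -3.141, 0.0]
ft_force: [0.7, -0.5, -0.9]
width: 0.5
grasp_force: 0.0
```

Request:
arm_command --rows '[0, 0, 0, 0, -1, 0, -1, 0, 0, 0, 0, -1, 0, -1]'

```text
t: 3.7
ee_pos: [485.5, -23.2, 131.3]
orientation: [-0.034, 3.141, -0.0]
ft_force: [-0.1, 0.2, -0.0]
width: 0.1
grasp_force: 0.0
```

Request:
arm_command --rows '[0, 0, 0, 0, -0.4, 0, -1, 0, 0, 0, 0, -0.4, 0, -1, 0, 0, 0, 0, -0.4, 0, -1]'

```text
t: 4.0
ee_pos: [486.5, -53.6, 131.2]
orientation: [0.032, -3.141, -0.0]
ft_force: [0.3, 0.6, -0.3]
width: 0.7
grasp_force: 0.0
```

Request:
arm_command --rows '[0, 0, 0, 0.05, 0, 0.4, -1, 0, 0, 0, 0.05, 0, 0.68, -1, 0, 0, 0, 0.05, 0, 0.72, -1, 0, 0, 0, 0.05, 0, 0.72, -1]'

```text
t: 4.4
ee_pos: [482.0, -52.6, 73.3]
orientation: [0.036, -3.14, -0.001]
ft_force: [-0.3, -0.3, 0.6]
width: 0.9
grasp_force: 0.0
```

Request:
arm_command --rows '[0, 0, 0, 0, 0, 0.012, -1, 0, 0, 0, 0, 0, 0.025, -1, 0, 0, 0, 0, 0, 0.025, -1]'

```text
t: 4.7
ee_pos: [482.7, -53.7, 72.4]
orientation: [-0.034, 3.14, -0.0]
ft_force: [-0.0, 0.3, -0.3]
width: 0.2
grasp_force: 0.0
```

Request:
arm_command --rows '[0, 0, 0, 0, 0, 0.012, -1, 0, 0, 0, 0, 0, 0.012, -1]'

```text
t: 4.9
ee_pos: [482.3, -53.9, 70.9]
orientation: [-0.033, 3.141, -0.0]
ft_force: [0.9, 0.5, 0.7]
width: 0.3
grasp_force: 0.0
```

Request:
arm_command --rows '[0, 0, 0, 0, 0.1, 0.006, -1, 0, 0, 0, 0, 0.2, 0.006, -1, 0, 0, 0, 0, 0.3, 0.006, -1, 0, 0, 0, 0, 0.4, 0.006, -1, 0, 0, 0, 0, 0.5, 0.006, -1]'

```text
t: 5.4
ee_pos: [481.3, -13.0, 70.2]
orientation: [0.035, -3.141, 0.0]
ft_force: [0.3, -1.9, -0.4]
width: 0.5
grasp_force: 0.8
```

Request:
arm_command --rows '[0, 0, 0, 0, 0.1, 0, -1, 0, 0, 0, 0, 0.2, 0, -1, 0, 0, 0, 0, 0.3, 0, -1, 0, 0, 0, 0, 0.4, 0, -1, 0, 0, 0, 0, 0.5, 0, -1]'

```text
t: 5.9
ee_pos: [480.4, 26.9, 70.2]
orientation: [0.034, -3.141, -0.0]
ft_force: [0.6, -1.9, 0.5]
width: 0.7
grasp_force: 0.8
```

```bash
cat > b.py <<'E'
from h import *
import sys
from scipy import ndimage as nd
o=ctrl.get_obs();print(o['t'],o['ee_pos'],o['ft_force'])
K=ctrl.camera_params('wrist')['camera_matrix'];T=ctrl.camera_params('wrist')['tool_from_camera']
im,d=snap('wrist',sys.argv[1]);v,u=np.mgrid[:400,:640];c=np.stack([(u-K[0,2])/K[0,0]*d,(v-K[1,2])/K[1,1]*d,d,np.ones_like(d)],-1)
P=(c@T.T)[...,:3]@R.from_rotvec(o['orientation']).as_matrix().T+o['ee_pos']
b=(im.min(2)>150)&(P[...,2]>52)&(P[...,2]<59)&(P[...,0]<515)&(P[...,0]>446)&(abs(P[...,1]-60)<220)
l,k=nd.label(b);s=l==1+np.argmax(nd.sum(b,l,range(1,k+1)));q=P[s]
print('wrist blank',s.sum(),q.min(0).round(1),q.max(0).round(1))
im,d=snap('top',sys.argv[1]+'t');P=cloud('top',d)
b=(im.min(2)>140)&(P[...,2]>45)&(P[...,2]<62)&(P[...,0]<515)&(P[...,0]>450)&(abs(P[...,1]-60)<220)
l,k=nd.label(b);s=l==1+np.argmax(nd.sum(b,l,range(1,k+1)));q=P[s]
print('top blank',s.sum(),np.percentile(q,[1,99],axis=0).round(1).tolist())
for r in (-20,0,20):
    w=q[abs(q[:,0]-482-r)<6];print(r,w[:,1].min().round(1),w[:,1].max().round(1))
E
python3 b.py p1
```

```text
5.9 [480.41133776  26.85307537  70.23668698] [ 0.64261558 -1.86732512  0.54458921]
wrist blank 23296 [446.   35.1  53.2] [505.8 166.   58.2]
top blank 860 [[450.3, 61.2, 52.4], [514.3, 165.6, 59.0]]
-20 59.2 165.0
0 114.3 165.5
20 114.6 165.8
```

View pics/p1.png

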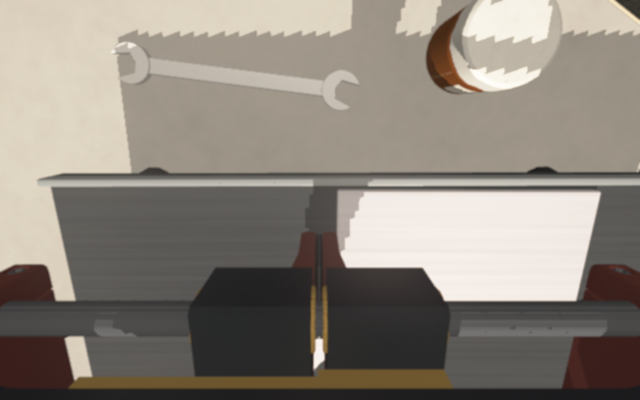

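The wrist view shows the fingertips at the blank's tail (col ~338) and its lead at col ~600. The plate lies straight and flat, with the lead at y≈165.5 when the TCP is at 26.9. It needs about 84 mm more.

Request:
arm_command --rows '[0, 0, 0, 0, 0.1, 0, -1, 0, 0, 0, 0, 0.2, 0, -1, 0, 0, 0, 0, 0.3, 0, -1, 0, 0, 0, 0, 0.4, 0, -1, 0, 0, 0, 0, 0.5, 0, -1]'

```text
t: 6.5
ee_pos: [479.6, 66.9, 70.3]
orientation: [0.034, -3.141, 0.0]
ft_force: [-0.8, -2.1, -0.7]
width: 0.3
grasp_force: 1.0
```

Request:
arm_command --rows '[0, 0, 0, 0, 0.1, 0, -1, 0, 0, 0, 0, 0.2, 0, -1, 0, 0, 0, 0, 0.3, 0, -1, 0, 0, 0, 0, 0.38, 0, -1, 0, 0, 0, 0, 0.44, 0, -1]'

```text
t: 7.0
ee_pos: [478.8, 102.0, 70.2]
orientation: [0.034, -3.141, 0.0]
ft_force: [-0.0, -2.7, 0.0]
width: 0.3
grasp_force: 1.1
```

```bash
python3 b.py p2
```

```text
7.0 [478.80233411 101.99774321  70.22327931] [-0.02162375 -2.6699542   0.01713379]
wrist blank 22433 [446.  110.2  53.5] [504.4 241.2  57.9]
top blank 598 [[451.1, 173.2, 51.9], [511.1, 241.4, 59.1]]
-20 198.6 241.0
0 201.2 242.2
20 201.8 240.7
```

View pics/p2.png

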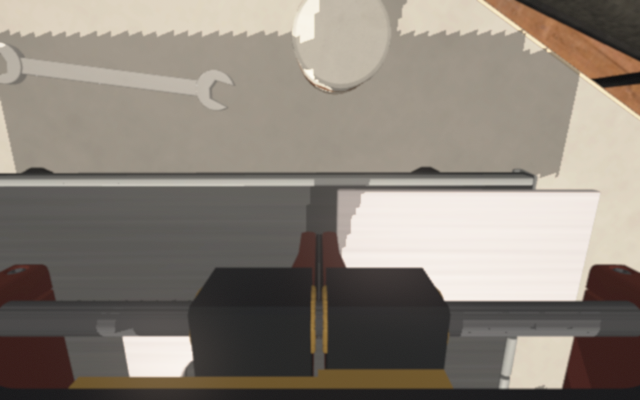

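The blank's lead (col ~598) is at y≈241 and the rib ends at col ~533, so the overhang is about 31 mm. I'll push 8 mm more, then back off and lift clear.

Request:
arm_command --rows '[0, 0, 0, 0, 0.05, 0, -1, 0, 0, 0, 0, 0.1, 0, -1, 0, 0, 0, 0, 0.1, 0, -1]'

```text
t: 7.4
ee_pos: [478.7, 109.7, 70.2]
orientation: [-0.034, 3.141, 0.0]
ft_force: [0.1, -0.1, 0.1]
width: 0.4
grasp_force: 0.0
```

Request:
arm_command --rows '[0, 0, 0, 0, -0.15, 0, -1, 0, 0, 0, 0, -0.25, 0, -1, 0, 0, 0, 0, -0.25, -0.5, -1, 0, 0, 0, 0, -0.25, -1, -1, 0, 0, 0, 0, -0.25, -1, -1]'

```text
t: 7.9
ee_pos: [482.0, 88.9, 154.4]
orientation: [-0.032, 3.134, 0.002]
ft_force: [0.5, -0.1, 0.6]
width: 0.6
grasp_force: 0.0
```

```bash
python3 b.py p3; python3 - <<'E'
import numpy as np,cv2
from h import *
snap('side','side3')
P=cloud('top',np.load('pics/p3t.npy'));Q=cloud('top',np.load('pics/top0.npy'))
cv2.imwrite('pics/p3c.png',np.hstack([cv2.resize(cv2.imread('pics/p3t.png')[130:290,240:440],None,fx=2,fy=2),cv2.resize(cv2.imread('pics/side3.png')[130:290,230:430],None,fx=2,fy=2)]))
E
```

```text
7.9 [482.04403313  88.91980302 154.35053811] [ 0.49709299 -0.06316685  0.63476676]
wrist blank 14235 [446.  117.3  52.5] [514.3 249.1  58.4]
top blank 958 [[451.0, 145.9, 52.4], [511.1, 248.3, 59.1]]
-20 143.7 247.5
0 192.7 248.3
20 193.2 249.3
```

View pics/p3c.png

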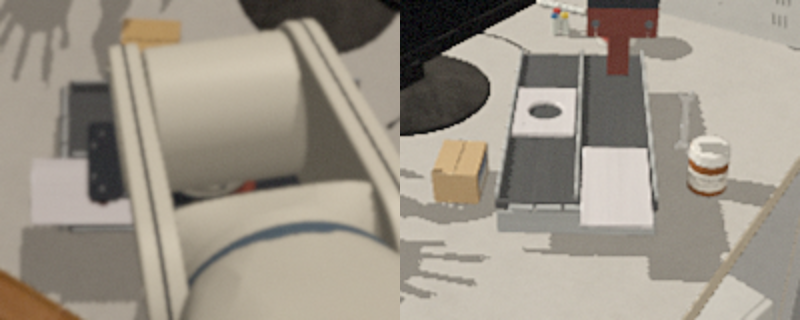

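The blank sticks out past the end by about 38 mm (lead at y≈248.5, ledge end ≈210.5). The flap hangs down, the punched plate and the other objects haven't moved, and the arm is clear. Handing in.

```bash
python3 -c "
from workcell import ctrl
print(ctrl.close_job())"
```

```text
the job is handed in; nothing more can be done
None
```

I tipped the flap down first and then pushed the blank flat along its lane until it stuck out about 38 mm past the ledge end, by camera measurement. The punched plate and the things around the ledge look unmoved in the final side view, and the job is handed in, though the hand-in call returned no verdict.

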